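# Click the batch counter's thumbwheel round to its red lug

### The arm

A 7-joint arm with a two-finger parallel gripper is mounted at the origin on a cart in front of the work surface, level with it; the furniture and walls round the work are solid. World frame = base frame: x ahead of the robot, y to its left, z up, the work surface at z = 0. Lengths are in m, angles in rad, forces in N, time in s.
With the tool pointing down it reaches from about 0.4 to 0.85 m from the base axis. Payload 10.4 kg.
Tool frame: the origin (TCP) lies midway between the tips of the shut fingers; the grasp point (between the pads) lies 19 mm behind it; z points along the fingers, x is the direction in which the jaws open and shut, and the axes are right-handed (so a half turn about z gives the same grasp; the last joint's range is limited). The gripper opens to 85 mm and grips with 20 to 120 N. Pads are 22 mm wide; open, the fingers measure 114 mm over their backs; the gripper's body (76 mm by 85 mm) begins 54 mm behind the grasp point. The pads swing forward as they close: fully open they stand 13 mm farther back than shut.
Start: joints at [1.135, 0.332, -0.065, 1.46, 0.022, 1.35, -0.088], TCP at [0.251, -0.573, 0.231] pointing down, gripper open.
Joint ranges: [-2.6, 2.6], [-0.5, 2.12], [-1.47, 1.34], [0.16, 2.42], [-1.27, 4.41], [0.06, 2.06], [-2.6, 2.6]. Speed limits (rad/s): [2.22, 2.22, 2.79, 2.79, 3.14, 3.14, 3.14].

### API

Orientations are given as a unit quaternion [x, y, z, w].
In Python, from workcell import manip, cams gives the robot as it stands.
- The arm moves only by the tool move_arm, never from a script. Its argument "moves" is a list of rows, each a list of 7 numbers: the turn, a rotation vector about the tool's x, y, z in degrees, then the shift along the tool's x, y, z in m, then the finger opening in m, from 0 to 0.0854. A call has 1 to 10 rows; each row is the pose to reach, as a shift and turn from the pose commanded when the call began, along the tool's axes at that moment; what a row does not reach only later rows make up. A row lasts 1/10 s, in which the tool goes at most 50 mm and 8.59 degrees, less where a joint would pass 70% of its speed; a pose out of reach is approached as far as the arm can. A call with a gripper value outside its range is refused whole. The fingers move at their own pace and stop on an object; "grip_force" is the grip in N (left out, the last holds). Time passes only in rows, so rows that repeat a pose let the fingers close. It gives the time, the measured TCP pose, the force and the opening at its end, in the units of the state.
- manip.get_obs(): the state, without advancing time (a new reading comes with each control period).
- cams.camera(name): name is "scene" or "top" or "wrist"; returns the picture (480x640x3 uint8, red, green, blue); there is no depth.
- cams.camera_params(name): a dict with "fx", "fy", "cx", "cy" (pixels), "dist_coeffs" ([k1, k2, p1, p2, k3] as OpenCV has them; the pictures are not rectified), "xyz" and "rotation" of the camera in the world. Camera axes: x right, y up, looking along -z (the intrinsics and any distortion apply to the point x, -y, -z); pixel columns grow to the right and rows downward; lengths in m; the calibration is good to about 2 mm. A picture is of the moment at which its call begins: read the wrist's pose just before it. camera_params takes no time and is no camera call; for the wrist camera it gives the pose at the moment of the call.
- manip.hand_in(): hands the job in, once; it reports no verdict.
The state is a dict: "clock": time; "joint_pos": joint angles; "joint_velocities": joint speeds; "tau": joint torques, N m; "position": TCP position; "ee_rot": TCP orientation; "ft_force": force on the tool from outside, world axes, zero at the start; "torque": the same for the moment, N m; "grip_width": opening from 0.0 (shut) to 1.0 (fully open).
Only numpy, scipy, OpenCV 4.12 (cv2) and the standard library are available. Lean on these libraries where they do the work, as an engineer would, in place of code of your own. Each camera call takes 0.05 s, during which the arm holds its last target. There are 200 camera calls.

### The job

Set the blue batch counter back to its start mark: with a fingertip, push the edge of its six-lug thumbwheel anticlockwise (seen from above) one click at a time, letting it settle in every click, until the red lug stands at the yellow pointer, and do not run past it. Only push the wheel: do not shove, tip or lift the counter, and do not disturb the fittings and tools around it.

Things in the scene. Friction and masses are not known exactly. Their poses are not given: they have to be found in the camera images.
- counter: batch counter, a blue base 140 mm (its x) by 124 mm (its y), top 33 mm above the bench, on rubber feet; loose, about 1.8 kg, it starts to slide under some 7 N sideways. Origin: on the wheel's vertical axis, at the bench surface. Its +x points from the axis to the yellow pointer, its z up
- thumbwheel (a joint): turn of the wheel in rad, growing anticlockwise from above; 0: red lug at the pointer. It rests only at multiples of 1.047 (six clicks a turn) and starts 2, 3 or 4 clicks short (-2.09, -3.14 or -4.19). Pushed past halfway to the next click it snaps on by itself; before halfway it springs back. Pushing a lug takes about 2 to 4 N. Inner stops at -4.61 and +1.52
- wheel_hub (a point): on the wheel's axis, top of its hub cap, 61 mm above the bench. The wheel: an aluminium disc 66 mm across, top 50 mm above the bench, with six upright round lugs 60 degrees apart (one red, five black), 11 mm thick, 50 mm from the axis, from 38 to 58 mm above the bench, each joined to the disc by a 9 mm wide web (38 to 50 mm high)
- gap (a point): fixed point of the counter, 55 mm from the wheel's axis opposite the pointer, 30 degrees clockwise from the counter's -x, at the base's top (33 mm). In every click it lies midway between two lugs (lugs rest at 0, 60, 120.. degrees from the counter's +x). Between lugs 39 mm are clear, and a fingertip can dip to just above the base's top anywhere over 33 mm from the axis
- red_lug (a point): centre of the top of the red lug, 50 mm from the wheel's axis, 58 mm above the bench; turns with the wheel
- pointer (a point): tip of the yellow pointer, a fixed yellow post on the counter's base just outside the lugs, 58 mm from the wheel's axis along the counter's +x, top at 53 mm; the lugs pass it freely, a fingertip cannot
- elbow: copper pipe elbow, 55 x 55 x 26 mm, bystander beside the counter, origin at its underside's centre
- nipple: steel pipe nipple, 32 x 50 x 28 mm, bystander beside the counter, origin at its underside's centre
- tee: grey steel pipe tee, 54 x 72 x 36 mm, bystander, origin at its underside's centre
- valve: brass ball valve with red handle, 34 x 104 x 50 mm, bystander, origin at its underside's centre
- measure: yellow tape measure, 38 x 78 x 62 mm, bystander, origin at its underside's centre
- pen: white and green marker pen, 17 x 135 x 16 mm, bystander, origin at its underside's centre
Not all that is in view belongs to the job. There is more than one size of the counter; the one meant has the size given above.

How it is judged:
By the outcome, as a careful person would: the job done as asked, in the order asked, and still so for the second after the job is handed in, with the robot touching nothing.
It also fails if it takes over 64 s, if anything falls off the work surface, if the arm or the gripper's body presses on something with over 40 N, if the wrist force passes 120 N, or if a joint passes its speed limit or range.

## Working session

There is one attempt and no reset: what is moved stays moved. The work goes in short steps, Python scripts to look and compute and a tool call to move; the robot and the scene stay as the last step left them, time stands still between calls to the robot, and variables do not carry over. Pictures are saved under pics/ and viewed, about 8 in all and at most 12, crops included, and the job is handed in when it is done.

Besides the shell and the picture viewer there is one more tool, called after ">>>" as name(argument=value, ...) on one line, values as JSON. move_arm: Moves the arm, as the interface text tells. Its arguments: {"type":"object","properties":{"moves":{"type":"array","items":{"type":"array","items":{"type":"number"}}},"grip_force":{"type":"number"}},"required":["moves"]}

```bash
mkdir -p pics
cat > h.py <<'E'
import numpy as np, cv2
from workcell import manip, cams
def snap(n,f):
    p=cams.camera_params(n); im=cams.camera(n); cv2.imwrite(f,im[:,:,::-1]); np.save(f+'.npy',p,allow_pickle=True); return im,p
def K(p): return np.array([[p['fx'],0,p['cx']],[0,p['fy'],p['cy']],[0,0,1.]])
def R(p):
    from scipy.spatial.transform import Rotation as Ro
    r=np.array(p['rotation'],float); 
    return r if r.shape==(3,3) else Ro.from_quat(r).as_matrix()
def ray(p,uv):
    q=cv2.undistortPoints(np.array([[uv]],float),K(p),np.array(p['dist_coeffs'],float))[0,0]
    return R(p)@np.array([q[0],-q[1],-1.])
def at_z(p,uv,z):
    d=ray(p,uv); o=np.array(p['xyz']); return o+d*(z-o[2])/d[2]
def proj(p,X):
    c=R(p).T@(np.array(X)-p['xyz']); c=c*[1,-1,-1]
    return cv2.projectPoints(c.reshape(1,1,3),np.zeros(3),np.zeros(3),K(p),np.array(p['dist_coeffs'],float))[0][0,0]
def tri(obs):
    A=np.zeros((3,3));b=np.zeros(3)
    for p,uv in obs:
        d=ray(p,uv);d/=np.linalg.norm(d);M=np.eye(3)-np.outer(d,d);A+=M;b+=M@p['xyz']
    return np.linalg.solve(A,b)
def load(f): return np.load(f+'.npy',allow_pickle=True).item()
E
python3 - <<'E'
from h import *
print(manip.get_obs())
for n in['scene','top']:
    im,p=snap(n,f'pics/{n}0.png'); print(n,p)
E
```

```text
{'clock': 0.0, 'joint_pos': array([ 1.13540869,  0.33283604, -0.06467802,  1.46096115,  0.02155518,
        1.34991405, -0.08851822]), 'joint_velocities': array([ 9.00304653e-05, -9.50899354e-04, -5.53691934e-04, -2.03808325e-03,
       -5.69933713e-04,  8.66863359e-04, -6.34630975e-04]), 'tau': array([-1.95750495e-04, -6.25419259e+01,  4.92670492e-02, -3.91607237e+01,
        1.62912242e-02,  9.58540913e-03, -1.09939151e-04]), 'position': array([ 0.25056717, -0.57214879,  0.23052878]), 'ee_rot': array([ 8.37000159e-01, -5.47202180e-01, -6.05177393e-04, -3.76511859e-04]), 'ft_force': array([-0.39720821, -0.02393467,  0.47176432]), 'torque': array([-0.01518564, -0.03631572, -0.05564484]), 'grip_width': 1.001128529126538}
scene {'fx': 507.2400734765354, 'fy': 507.2400734765354, 'cx': 319.35765466116635, 'cy': 231.5590075132632, 'dist_coeffs': array([0.0229263, 0.       , 0.       , 0.       , 0.       ]), 'xyz': array([ 0.11860895, -0.55114663,  1.01700447]), 'rotation': array([ 0.30869543, -0.11105773, -0.31885839,  0.88921462])}
top {'fx': 500.40875665006865, 'fy': 500.40875665006865, 'cx': 329.154596476002, 'cy': 236.46012428889298, 'dist_coeffs': array([-0.03226756,  0.        ,  0.        ,  0.        ,  0.        ]), 'xyz': array([0.35646659, 0.00566816, 1.26046576]), 'rotation': array([-0.07178065,  0.05632178,  0.71110668, -0.69713893])}
```

View pics/top0.png

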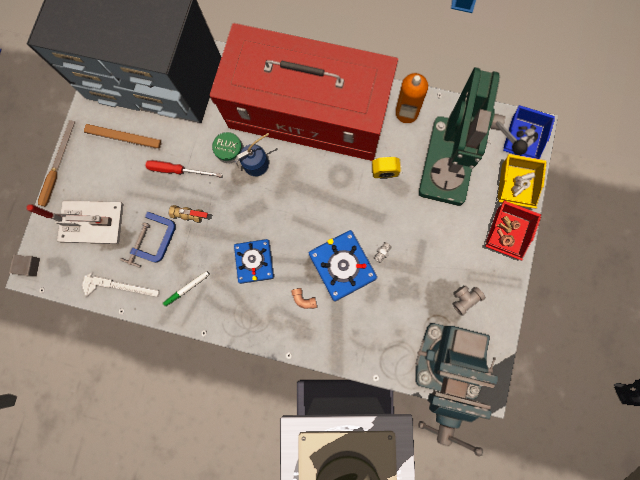

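View pics/scene0.png

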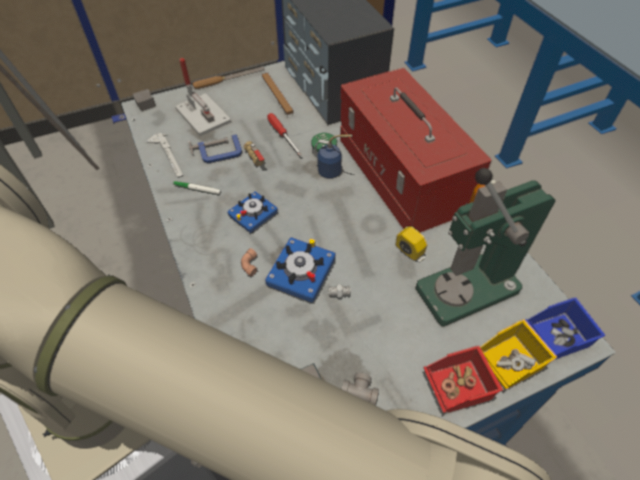

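Two things could be taken for the counter, at top pixels (254,261) and (343,265). The second is about 55 px, roughly 140 mm, so it fits the description. I'll check it in a close crop of both views.

Run:
```python
import cv2,numpy as np
a=cv2.imread('pics/top0.png')[220:310,295:405]; b=cv2.imread('pics/scene0.png')[225:310,255:355]
a=cv2.resize(a,(400*110//100,360),interpolation=cv2.INTER_CUBIC);b=cv2.resize(b,(360,306),interpolation=cv2.INTER_CUBIC)
c=np.zeros((360,800,3),np.uint8);c[:,:440]=a;c[:306,440:800]=b
cv2.imwrite('pics/crop0.png',c)
```

```text
(no output)
```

View pics/crop0.png

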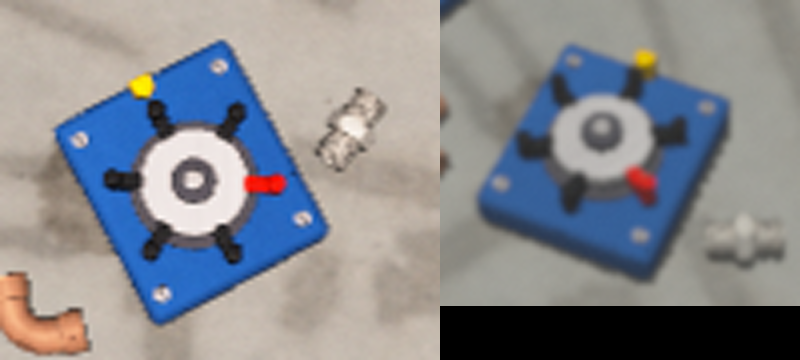

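The crop shows the large counter: hub at about top (343.5,265), pointer (330.8,241.5), and red lug (363.8,266). The red lug is about two clicks clockwise of the pointer. Elbow and nipple lie beside it.

Run:
```python
from h import *
t=load('pics/top0.png');s=load('pics/scene0.png')
for n,a,b,z in[('hub',(343.6,265),(300.3,259.3),.061),('ptr',(330.7,241.2),(311.9,241.2),.053),('red',(364.2,266),(310.5,273.5),.058)]:
    X=tri([(t,a),(s,b)]);print(n,X.round(4),at_z(t,a,z).round(4),at_z(s,b,z).round(4),proj(t,X)-a)
h=at_z(t,(343.6,265),.061)
for uv in[(330.7,241.2)]: d=at_z(t,uv,.053)-h; print('ptr',np.hypot(*d[:2]),np.degrees(np.arctan2(d[1],d[0])))
d=at_z(t,(364.2,266),.058)-h; print('red',np.hypot(*d[:2]),np.degrees(np.arctan2(d[1],d[0])))
for n,c in[('elbow',(10+305-10-8,299)),('nip',(382,252))]: print(n,at_z(t,c,.013).round(3))
```

```text
hub [ 0.5085 -0.005   0.0656] [ 0.5061 -0.0036  0.061 ] [ 0.5134 -0.0036  0.061 ] [ 0.57714597 -1.24024337]
ptr [0.5684 0.0256 0.0533] [0.5664 0.0266 0.053 ] [0.5707 0.0249 0.053 ] [ 0.40121985 -0.84411117]
red [ 0.5025 -0.0531  0.0697] [ 0.503  -0.0532  0.058 ] [ 0.5083 -0.0474  0.058 ] [ 0.18624506 -0.40305054]
ptr 0.06742641674330702 26.587527859596417
red 0.049768813391800504 -93.55931149819813
elbow [0.429 0.114 0.013]
nip [ 0.543 -0.101  0.013]
```

```bash
cat >> h.py <<'E'
from scipy.spatial.transform import Rotation as Ro
def plan(tgt,xaz):
    o=manip.get_obs(); T=Ro.from_quat(o['ee_rot']); 
    x=np.array([np.cos(xaz),np.sin(xaz),0]);z=np.array([0,0,-1.]);W=Ro.from_matrix(np.c_[x,np.cross(z,x),z])
    print('rotvec',np.degrees((T.inv()*W).as_rotvec()).round(2),'shift',T.inv().apply(np.array(tgt)-o['position']).round(4))
E
python3 - <<'E'
from h import *
t=load('pics/top0.png');o=manip.get_obs();p=cams.camera_params('wrist')
print('tcp px',proj(t,o['position']),'base',proj(t,[0,0,0]))
print('vise',at_z(t,(455,375),0.1),at_z(t,(470,350),.15))
print('cam in tool',Ro.from_quat(o['ee_rot']).inv().apply(p['xyz']-o['position']))
plan([.453,-.001,.231],np.radians(-3)); plan([.453,-.001,.34],np.radians(-3))
E
```

```text
tcp px [632.25871319 375.5991399 ] base [346.76093395 480.49875632]
vise [ 0.24777303 -0.2472373   0.1       ] [ 0.30427019 -0.27179704  0.15      ]
cam in tool [ 0.00083241 -0.0819361  -0.14251558]
rotvec [-4.000e-02  7.000e-02 -6.335e+01] shift [-4.420e-01 -4.146e-01  1.000e-04]
rotvec [-4.000e-02  7.000e-02 -6.335e+01] shift [-0.4421 -0.4146 -0.1089]
```

>>> move_arm(moves=[[0,0,0,0,0,-0.05,0],[0,0,0,0,0,-0.11,0],[0,0,-8,-0.03,-0.03,-0.11,0],[0,0,-16,-0.07,-0.065,-0.11,0],[0,0,-24,-0.105,-0.1,-0.11,0],[0,0,-32,-0.14,-0.13,-0.11,0],[0,0,-40,-0.175,-0.165,-0.11,0],[0,0,-48,-0.21,-0.195,-0.11,0],[0,0,-56,-0.245,-0.23,-0.11,0],[0,0,-63.3,-0.28,-0.26,-0.11,0]], grip_force=20)

```text
clock: 1.1
position: [0.3769, -0.2094, 0.3411]
ee_rot: [1.0, -0.024, -0.0, 0.0]
ft_force: [1.0, -0.7, 0.3]
grip_width: 0.001
```

Run:
```python
from h import *
o=manip.get_obs();print(o['clock'],o['position'],o['joint_pos'],o['grip_width'])
plan([.453,-.04,.28],np.radians(-3))
```

```text
1.1 [ 0.37693063 -0.2094497   0.34110474] [ 0.85282605 -0.12257842 -0.40307807  1.72520115 -0.04775926  1.52933504
  0.40737255] 0.0008348061301208754
rotvec [0.01 0.01 0.3 ] shift [ 0.068  -0.1729  0.0611]
```

>>> move_arm(moves=[[0,0,0.3,0.017,-0.04,0,0],[0,0,0.3,0.034,-0.085,0,0],[0,0,0.3,0.051,-0.13,0.02,0],[0,0,0.3,0.068,-0.173,0.04,0],[0,0,0.3,0.068,-0.173,0.06,0],[0,0,0.3,0.068,-0.173,0.06,0],[0,0,0.3,0.068,-0.173,0.06,0],[0,0,0.3,0.068,-0.173,0.06,0]])

```text
clock: 1.9
position: [0.4539, -0.0438, 0.2824]
ee_rot: [1.0, -0.03, 0.001, 0.0]
ft_force: [-0.1, 0.2, 0.5]
grip_width: -0.002
```

Run:
```python
from h import *
o=manip.get_obs();print(o['clock'],o['position'])
im,p=snap('wrist','pics/w1.png')
for X in([.508,-.004,.061],[.56,.022,.053],[.505,-.053,.058],[.453,-.001,.033]):print(proj(p,X))
```

```text
1.9 [ 0.45391258 -0.04376619  0.28239771]
[377.19580937 157.77522252]
[430.17436784 126.05899956]
[374.62712831 207.51992485]
[319.39331425 155.09992627]
```

View pics/w1.png

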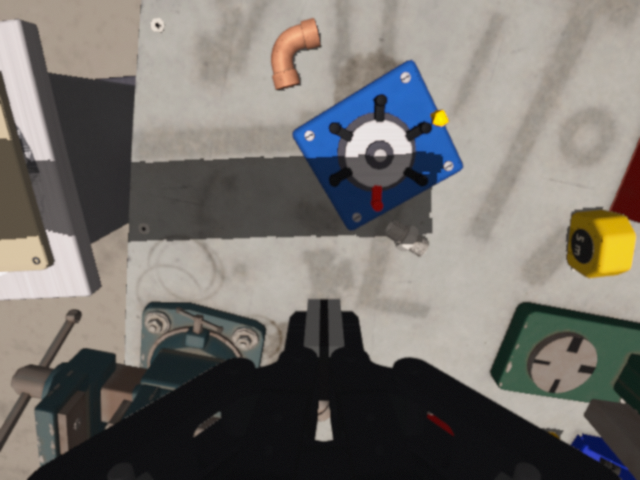

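The wrist view shows hub (379,154), pointer (440,118), red lug about (377,203) and the thin shut fingertips at (324,300). The tips are about 11 mm along tool x and 22 mm across, so I'll put tool x tangential. Next I refine the counter pose.

Run:
```python
from h import *
t=load('pics/top0.png');s=load('pics/scene0.png');p=load('pics/w1.png')
print(p['fx'])
im=cv2.imread('pics/w1.png')[80:245,280:480]; cv2.imwrite('pics/w1c.png',cv2.resize(im,None,fx=4,fy=4,interpolation=cv2.INTER_CUBIC)[:600])
print(tri([(t,(343.6,265)),(p,(379,154))]),tri([(t,(343.6,265)),(p,(379,154)),(s,(300.3,259.3))]))
print(at_z(p,(379,154),.061),at_z(p,(440,118),.053),at_z(p,(377,203),.058))
o=manip.get_obs();print(proj(cams.camera_params('wrist'),o['position']))
```

```text
377.74424265366935
[ 0.51118827 -0.00343575  0.03624311] [ 0.50964366 -0.00273544  0.06123589]
[ 0.50977199 -0.00057421  0.061     ] [0.56918882 0.0288823  0.053     ] [ 0.50743996 -0.04854335  0.058     ]
[322.57404162 315.87638614]
```

View pics/w1c.png

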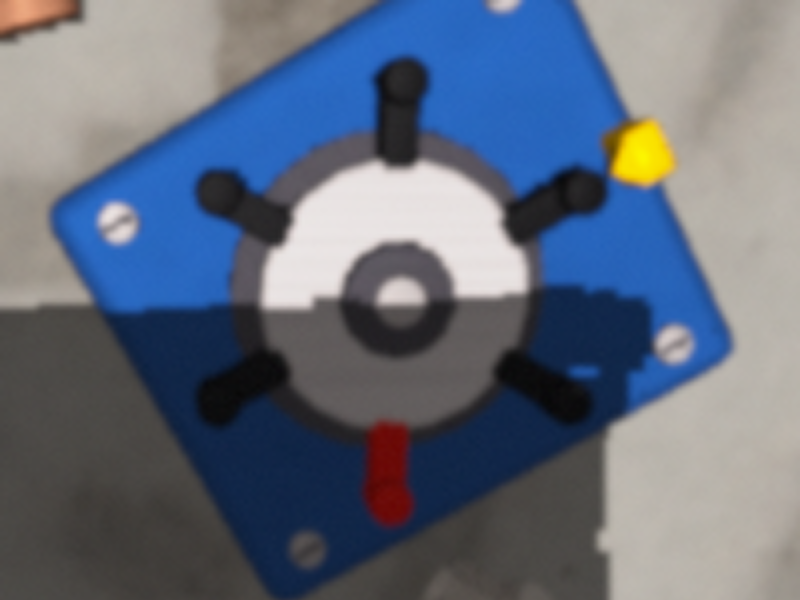

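Run:
```python
from h import *
p=load('pics/w1.png')
L=np.array([(580,190),(402,80),(220,192),(220,398),(390,502),(570,397)])/4+[280,80]
X=np.array([at_z(p,u,.058)[:2] for u in L]);c=X.mean(0);d=X-c
print(c,np.hypot(*d.T),(np.degrees(np.arctan2(d[:,1],d[:,0]))-60*np.arange(6))%360)
a=np.median((np.degrees(np.arctan2(d[:,1],d[:,0]))-60*np.arange(6)+180)%360-180)
c=(c+[.509,-.0033])/2;print('use',c,a)
g=lambda r,b:[c[0]+r*np.cos(np.radians(a+b)),c[1]+r*np.sin(np.radians(a+b))]
for b in(150,160,170,180,190,200):print(b,np.round(g(.054,b),4))
plan([*g(.054,150),.10],np.radians(a+150+90)); plan([*g(.054,150),.10],np.radians(a+150-90))
```

```text
[ 0.51049412 -0.0011549 ] [0.04870652 0.0490113  0.04885058 0.04852887 0.05002447 0.04938662] [27.2619356  27.71477691 27.00353076 26.42231896 27.02150008 27.77563212]
use [ 0.50974706 -0.00222745] 27.141717841674378
150 [0.4558 0.0005]
160 [ 0.4562 -0.0089]
170 [ 0.4581 -0.0181]
180 [ 0.4617 -0.0269]
190 [ 0.4667 -0.0348]
200 [ 0.473  -0.0418]
rotvec [-4.000e-02 -9.000e-02  8.939e+01] shift [-0.0011 -0.0443  0.1824]
rotvec [ 9.000e-02 -4.000e-02 -9.061e+01] shift [-0.0011 -0.0443  0.1824]
```

>>> move_arm(moves=[[0,0,8,0,-0.005,0,0],[0,0,16,0,-0.01,0,0],[0,0,24,0,-0.015,0,0],[0,0,32,0,-0.02,0.02,0],[0,0,40,0,-0.025,0.04,0],[0,0,48,-0.001,-0.03,0.06,0],[0,0,56,-0.001,-0.035,0.08,0],[0,0,64,-0.001,-0.04,0.1,0],[0,0,72,-0.001,-0.044,0.12,0],[0,0,80,-0.001,-0.044,0.14,0]])

```text
clock: 2.95
position: [0.4559, 0.001, 0.1414]
ee_rot: [0.745, -0.667, 0.001, -0.0]
ft_force: [1.0, 0.2, 1.1]
grip_width: -0.003
```

```bash
cat >> h.py <<'E'
C=np.array([.5097,-.0022]);A=27.1
def g(r,b,z,c=C,a=A): return [c[0]+r*np.cos(np.radians(a+b)),c[1]+r*np.sin(np.radians(a+b)),z]
def pl(r,b,z): plan(g(r,b,z),np.radians(A+b+90))
E
python3 - <<'E'
from h import *
o=manip.get_obs();print(o['clock'],o['position'],o['joint_pos'],o['ft_force'])
pl(.055,150,.08)
E
```

```text
2.95 [0.45585452 0.00104021 0.14143587] [ 0.61330807  0.08624691 -0.73480631  1.97139589  0.06530315  1.10548616
 -1.61031198] [0.9971731  0.1796609  1.05722578]
rotvec [-0.09 -0.02  9.17] shift [0.0003 0.0012 0.0614]
```

>>> move_arm(moves=[[0,0,5,0,0.001,0.02,0],[0,0,9.2,0,0.001,0.04,0],[0,0,9.2,0,0.001,0.061,0],[0,0,9.2,0,0.001,0.061,0],[0,0,9.2,0,0.001,0.061,0],[0,0,9.2,0,0.001,0.061,0]])

```text
clock: 3.55
position: [0.4552, 0.001, 0.0817]
ee_rot: [-0.691, 0.723, -0.001, 0.001]
ft_force: [0.6, 0.6, -0.7]
grip_width: -0.001
```

Run:
```python
from h import *
o=manip.get_obs();print(o['clock'],o['position'],o['ft_force'])
im,p=snap('wrist','pics/w2.png')
pl(.055,150,.042);print(proj(p,o['position']),[proj(p,g(.05,b,.058)).round(1) for b in(120,180,240,300,0,60)],proj(p,g(0,0,.061)))
```

```text
3.55 [0.45523285 0.0009765  0.08167257] [ 0.63557606  0.58928263 -0.6853868 ]
rotvec [-0.12 -0.02  0.33] shift [0.0005 0.0005 0.0396]
[321.68337201 318.46159106] [array([270.5, 272.2]), array([375.2, 272.7]), array([436. , 182.8]), array([385. ,  77.1]), array([262.8,  76.3]), array([210.5, 181.6])] [323.34483293 183.05240494]
```

View pics/w2.png

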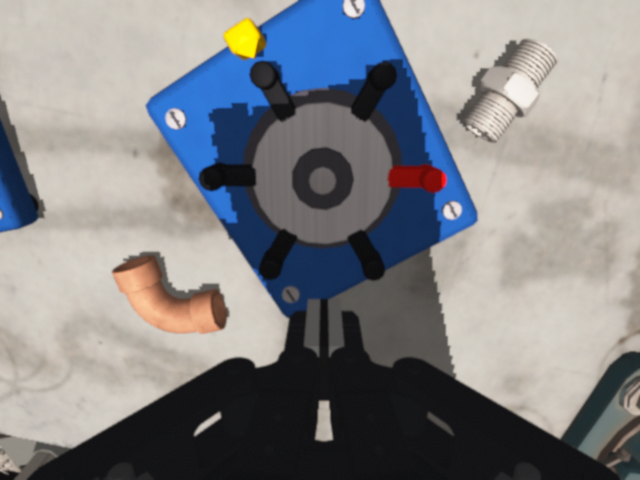

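The fingertip stands over the middle of the gap, lugs at (270,270) and (372,268) either side. The predicted pixels agree within about 3 px. The red lug is at (434,180), so two clicks are needed.

>>> move_arm(moves=[[0,0,0.3,0.0005,0.0005,0.015,0],[0,0,0.3,0.0005,0.0005,0.03,0],[0,0,0.3,0.0005,0.0005,0.0395,0],[0,0,0.3,0.0005,0.0005,0.0395,0],[0,0,0.3,0.0005,0.0005,0.0395,0],[0,0,0.3,0.0005,0.0005,0.0395,0]])

```text
clock: 4.2
position: [0.4543, 0.0008, 0.0416]
ee_rot: [-0.689, 0.724, -0.001, 0.0]
ft_force: [-0.2, -0.9, 0.1]
grip_width: -0.003
```

Run:
```python
from h import *
o=manip.get_obs();print(o['clock'],o['position'],o['ft_force'])
pl(.055,150,.042)
for D in range(4,61,4):print(D,np.round([.055*np.sin(np.radians(D)),.055*(np.cos(np.radians(D))-1)],4))
```

```text
4.2 [0.45433435 0.00081125 0.04157665] [-0.23462425 -0.91081204  0.10068338]
rotvec [-0.07 -0.01  0.06] shift [ 0.0002 -0.0004 -0.0004]
4 [ 0.0038 -0.0001]
8 [ 0.0077 -0.0005]
12 [ 0.0114 -0.0012]
16 [ 0.0152 -0.0021]
20 [ 0.0188 -0.0033]
24 [ 0.0224 -0.0048]
28 [ 0.0258 -0.0064]
32 [ 0.0291 -0.0084]
36 [ 0.0323 -0.0105]
40 [ 0.0354 -0.0129]
44 [ 0.0382 -0.0154]
48 [ 0.0409 -0.0182]
52 [ 0.0433 -0.0211]
56 [ 0.0456 -0.0242]
60 [ 0.0476 -0.0275]
```

>>> move_arm(moves=[[0,0,-4,0.0038,-0.0001,0,0],[0,0,-8,0.0077,-0.0005,0,0],[0,0,-12,0.0114,-0.0012,0,0],[0,0,-16,0.0152,-0.0021,0,0],[0,0,-19,0.0179,-0.003,0,0],[0,0,-22,0.0206,-0.004,0,0],[0,0,-25,0.0232,-0.0052,0,0],[0,0,-28,0.0258,-0.0064,0,0],[0,0,-31,0.0283,-0.0079,0,0],[0,0,-34,0.0308,-0.0094,0,0]])

```text
clock: 5.2
position: [0.462, -0.0304, 0.0414]
ee_rot: [0.872, -0.49, 0.0, -0.0]
ft_force: [0.0, 0.2, 0.3]
grip_width: 0.007
```

Run:
```python
from h import *
o=manip.get_obs();print(o['clock'],o['position'],o['ft_force'])
for b in(184,204,206):pl(.055,b,.042)
```

```text
5.2 [ 0.46198308 -0.03040356  0.04142219] [0.04927689 0.19843262 0.30256599]
rotvec [-0.03 -0.03  0.18] shift [ 0.0005 -0.0004 -0.0006]
rotvec [ -0.03  -0.04 -19.82] shift [ 0.0193 -0.0037 -0.0006]
rotvec [ -0.03  -0.04 -21.82] shift [ 0.0211 -0.0044 -0.0006]
```

>>> move_arm(moves=[[0,0,-3,0.003,-0.0001,0,0],[0,0,-6,0.006,-0.0004,0,0],[0,0,-8,0.008,-0.0007,0,0]])

```text
clock: 5.5
position: [0.4669, -0.0372, 0.0415]
ee_rot: [0.904, -0.428, 0.001, -0.0]
ft_force: [0.0, 0.5, 0.4]
grip_width: -0.001
```

Run:
```python
from h import *
o=manip.get_obs();print(o['clock'],o['position'],o['ft_force'])
im,p=snap('wrist','pics/w3.png')
pl(.055,206,.042)
print(proj(p,g(0,0,.061)),proj(p,g(.05,300,.058)))
```

```text
5.5 [ 0.46688575 -0.03723175  0.04147178] [0.04088223 0.51041569 0.41286212]
rotvec [ -0.02  -0.06 -13.77] shift [ 0.0129 -0.0019 -0.0005]
[320.9407638  199.26301684] [465.57926917 151.8510933 ]
```

View pics/w3.png

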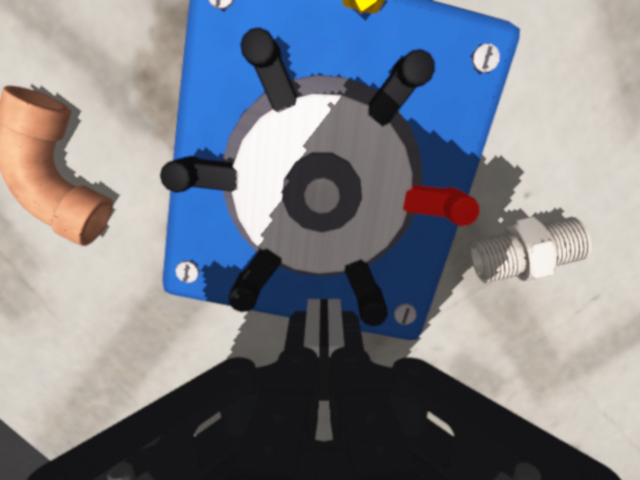

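The wheel is turning: the red lug is at (460,208) and the pushed lug at (370,300) is just ahead of the finger. The hub (321,195) has not moved from where it was predicted. I'll finish the click and let it settle.

>>> move_arm(moves=[[0,0,-2,0.002,-0.0001,0,0],[0,0,-4,0.004,-0.0002,0,0],[0,0,-6,0.0058,-0.0004,0,0],[0,0,-8,0.0077,-0.0007,0,0],[0,0,-10,0.0096,-0.0011,0,0],[0,0,-12,0.0114,-0.0015,0,0],[0,0,-14,0.0131,-0.0019,0,0],[0,0,-14,0.0131,-0.0019,0,0],[0,0,-14,0.0131,-0.0019,0,0],[0,0,-14,0.0131,-0.0019,0,0]])

```text
clock: 6.55
position: [0.4761, -0.0458, 0.041]
ee_rot: [0.949, -0.317, 0.0, 0.0]
ft_force: [-0.9, 0.3, 0.3]
grip_width: 0.001
```

Run:
```python
from h import *
o=manip.get_obs();print(o['clock'],o['position'],o['ft_force'])
im,p=snap('wrist','pics/w4.png')
pl(.055,206,.042);pl(.055,210,.042)
print(proj(p,g(0,0,.061)),'red if clicked',proj(p,g(.05,300,.058)),proj(p,g(.058,0,.053)))
```

```text
6.55 [ 0.47611341 -0.04584263  0.04098988] [-0.85071021  0.30532798  0.32173076]
rotvec [ 0.   -0.02  0.01] shift [ 0.0007 -0.0001 -0.001 ]
rotvec [ 0.   -0.02 -3.99] shift [ 0.0045 -0.0002 -0.001 ]
[323.15293649 199.77219196] red if clicked [471.02906012 188.00308569] [404.70104201  30.44986772]
```

View pics/w4.png

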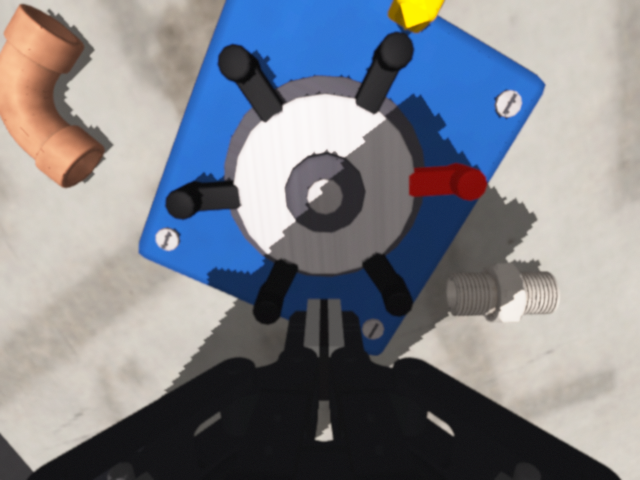

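The wheel has settled one click on: the red lug at (470,183) is where a full click predicts, a black lug is at the pointer, and the counter has not moved. I'll lift out, return to the gap and repeat.

>>> move_arm(moves=[[0,0,0,0,0,-0.02,0],[0,0,0,0,0,-0.041,0],[0,0,8,-0.007,-0.003,-0.041,0],[0,0,16,-0.013,-0.006,-0.041,0],[0,0,24,-0.02,-0.01,-0.041,0],[0,0,32,-0.026,-0.013,-0.041,0],[0,0,40,-0.033,-0.017,-0.041,0],[0,0,48,-0.039,-0.02,-0.041,0],[0,0,56,-0.0455,-0.024,-0.041,0],[0,0,56,-0.0455,-0.024,-0.041,0]])

```text
clock: 7.6
position: [0.4538, 0.0015, 0.0819]
ee_rot: [-0.689, 0.725, -0.0, -0.0]
ft_force: [0.6, 1.1, -0.1]
grip_width: 0.002
```

>>> move_arm(moves=[[0,0,0,0,0,0,0],[0,0,0,0,0,0,0],[0,0,0,0,0,0,0],[0,0,0,0,0,0,0]])

```text
clock: 8.0
position: [0.4541, 0.0003, 0.0818]
ee_rot: [-0.69, 0.724, 0.0, 0.0]
ft_force: [-0.9, -0.2, -0.3]
grip_width: 0.002
```

Run:
```python
from h import *
o=manip.get_obs();print(o['clock'],o['position'],o['ft_force'])
pl(.055,150,.042)
p=cams.camera_params('wrist');im=cams.camera('wrist').astype(int)
m=(im[...,0]>110)&(im[...,1]<50)&(im[...,2]<50);ys,xs=np.nonzero(m);print(xs.min(),xs.max(),ys.min(),ys.max(),proj(p,g(.05,300,.058)))
```

```text
8.0 [4.54123509e-01 3.40686976e-04 8.17582091e-02] [-0.88970628 -0.23730364 -0.33111125]
rotvec [0.   0.   0.09] shift [-0.0003 -0.0006  0.0398]
349 393 60 118 [382.53745761  73.82195858]
```

Red sits at the one-click position. Now the second stroke.

>>> move_arm(moves=[[0,0,0,0,-0.0005,0.015,0],[0,0,0,0,-0.0005,0.03,0],[0,0,0,0,-0.0005,0.0395,0],[0,0,0,0,-0.0005,0.0395,0],[0,0,0,0,-0.0005,0.0395,0],[0,0,0,0,-0.0005,0.0395,0]])

```text
clock: 8.65
position: [0.4551, 0.0006, 0.0429]
ee_rot: [-0.689, 0.724, -0.0, 0.0]
ft_force: [0.6, -0.3, -0.2]
grip_width: -0.002
```

>>> move_arm(moves=[[0,0,-4,0.0038,-0.0001,0,0],[0,0,-8,0.0077,-0.0005,0,0],[0,0,-12,0.0114,-0.0012,0,0],[0,0,-16,0.0152,-0.0021,0,0],[0,0,-19,0.0179,-0.003,0,0],[0,0,-22,0.0206,-0.004,0,0],[0,0,-25,0.0232,-0.0052,0,0],[0,0,-28,0.0258,-0.0064,0,0],[0,0,-31,0.0283,-0.0079,0,0],[0,0,-34,0.0308,-0.0094,0,0]])

```text
clock: 9.65
position: [0.4628, -0.0306, 0.0429]
ee_rot: [0.872, -0.49, 0.0, -0.0]
ft_force: [-0.9, 1.1, 0.1]
grip_width: 0.001
```

Run:
```python
from h import *
o=manip.get_obs();print(o['clock'],o['position'],o['ft_force'])
for b in(184,206):pl(.055,b,.042)
```

```text
9.65 [ 0.46282768 -0.03061918  0.04290993] [-0.92664119  1.11439404  0.11053375]
rotvec [-0.04 -0.04  0.19] shift [-0.0001  0.0002  0.0009]
rotvec [ -0.03  -0.04 -21.81] shift [ 0.0205 -0.0038  0.0009]
```

>>> move_arm(moves=[[0,0,-3,0.003,-0.0001,0,0],[0,0,-6,0.006,-0.0004,0,0],[0,0,-9,0.0086,-0.0007,0,0],[0,0,-12,0.0114,-0.0012,0,0],[0,0,-15,0.0142,-0.0019,0,0],[0,0,-18,0.017,-0.0027,0,0],[0,0,-20,0.0188,-0.0033,0,0],[0,0,-22,0.0205,-0.0039,0,0],[0,0,-22,0.0205,-0.0039,0,0],[0,0,-22,0.0205,-0.0039,0,0]])

```text
clock: 10.65
position: [0.4766, -0.0462, 0.0427]
ee_rot: [0.949, -0.317, 0.0, 0.0]
ft_force: [0.9, -0.4, -0.1]
grip_width: -0.001
```

>>> move_arm(moves=[[0,0,0,0,0,0,0],[0,0,0,0,0,0,0],[0,0,0,0,0,-0.02,0],[0,0,0,0,0,-0.05,0],[0,0,0,0,0,-0.09,0],[0,0,0,0,0,-0.13,0],[0,0,0,0,0,-0.13,0],[0,0,0,0,0,-0.13,0],[0,0,0,0,0,-0.13,0]])

```text
clock: 11.55
position: [0.4757, -0.0462, 0.1714]
ee_rot: [0.949, -0.316, -0.001, 0.0]
ft_force: [-1.1, -0.5, 0.6]
grip_width: -0.001
```

Run:
```python
from h import *
o=manip.get_obs();print(o['clock'],o['position'],o['ft_force'])
im,p=snap('wrist','pics/w5.png')
print(proj(p,g(0,0,.061)),'red at pointer',proj(p,g(.05,0,.058)),proj(p,g(.058,0,.053)))
```

```text
11.55 [ 0.4757221  -0.04621666  0.17138843] [-1.06614574 -0.49758577  0.58391205]
[323.6459704  156.77287279] red at pointer [358.40527677  84.2853361 ] [363.49948074  72.96669087]
```

View pics/w5.png

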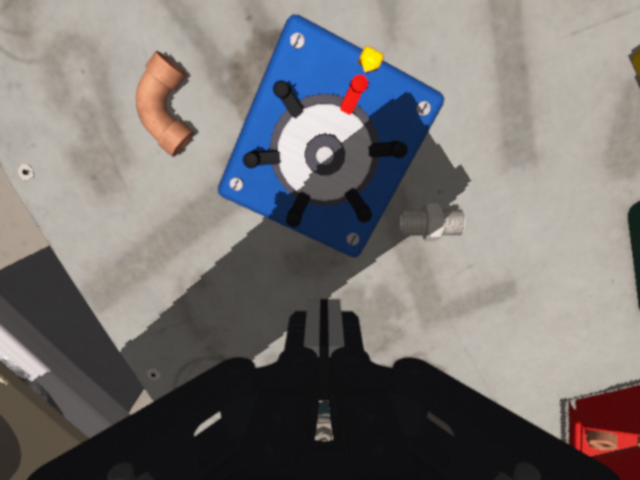

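The red lug (359,84) stands at the yellow pointer (371,60). The hub (324,155) is where predicted, the elbow and nipple look undisturbed, and the arm is clear at z = 0.17.

```bash
python3 -c "
from h import *
print(manip.hand_in())"
```

```text
the job is handed in; nothing more can be done
None
```

The large blue counter is back at its start mark, and I handed the job in at about 11.6 s, well inside the 64 s limit. It started two clicks short. I pushed one lug from the gap with the shut fingertips, one stroke per click. After the first click settled I lifted clear and returned for the second.

- **Red lug:** the last wrist picture shows it at the yellow pointer, at pixel (359,84) against a predicted (358,84).
- **Counter:** its hub is within about 2 px of where it was first measured, so it did not shift noticeably.
- **Surroundings:** the elbow and nipple look untouched in that picture. I did not check the tee, valve, tape measure or pen in it; the arm worked only above the counter.
- **Arm:** it was clear of everything at 0.17 m above the bench, and the wrist forces I read stayed around 1 N.

**Disagreements:** the first two-camera fix of the hub differed from the wrist-camera fix by about 2–3 mm, so I used the average. A two-view height for the hub from the top and wrist cameras alone came out at 36 mm instead of 61 mm. Adding the third view gave 61 mm.

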